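# Clear the master leak off the test fixture and close its lid

## Task

The calibrated master leak was left standing on the leak-test fixture, where the hinged lid would come down on it. Take it out and stand it upright in the low gauge tray with the black rubber inlay, setting it down gently, then close the fixture's lid fully so that its foot clamps the terminal block. Leave the block in its nest and everything else where it is.

Things in the scene. Friction and masses are not known exactly. Their poses are not given: they have to be found in the camera images.
- fixture: leak-test fixture, fixed: aluminium base plate 170 x 210 mm (x by y), its top 26 mm above the bench; origin under the plate's centre at bench height, x from the front edge to the hinge, y left, z up. Hinge axis of the lid along y at x +75, z 66 mm. Two stop posts, 14 mm thick, up to z 61 mm at x -68, y +-90 mm
- lid (a joint): hinge of the lid, rad: 0 = closed and level, grows as the front edge rises (starts near 1.05; end stop 1.11). Aluminium frame with clear window, 150 mm from hinge axis to front edge, 190 mm wide, 9 mm thick, mid-plane through the axis. Stays where it is left (friction 0.42 N m); 1 to 8 N at the front edge close it. Open, it overhangs the plate: nothing can come straight down there
- lid_hinge (a point): middle of the lid's hinge axis, on the fixture at x +75, y 0, z 66 mm; turns with the lid (its x axis points from the front edge to the hinge, z is the outer face's normal)
- lid_handle (a point): middle of the lid's black handle bar: 12 mm thick, 80 mm long, along the fixture's y, 176 mm from the hinge axis in the plane of the lid (29 mm beyond the lid's front edge), carried on two 9 mm rods at its ends
- foot: black sprung rubber foot, 9 mm across, 7 mm high, on a steel stem under the lid, 75 mm from the hinge axis, above the nest; origin at the centre of its underside. With the lid fully closed it reaches between the block's pins, is pressed back about 1.6 mm by the block's body and holds the block down with about 1.3 N
- block: light grey terminal block with four copper pins, body 26 x 34 x 12 mm, 20 mm high with the pins, loose in the nest with 2 mm play; origin at the centre of its underside, on the plate (z 26 mm)
- master_leak: calibrated master leak: grey metal cylinder 40 mm in diameter and 47 mm high, with a 24 mm neck and cap up to 61 mm, 0.33 kg; origin at the centre of its underside, z up. Stands loose on the left half of the fixture's plate under the open lid; grasp it across the body, from the front with the tool tilted
- gauge_tray: low gauge tray: thin grey rim round a black rubber inlay, fixed to the bench, 130 x 110 mm (x by y) outside, walls 4 mm thick and 12 mm high, inlay (inner floor) 7 mm above the bench; origin under its centre at bench height. May stand left or right of the fixture
- reject_bin: open red bin, 98 x 158 mm, 62 mm high, with a rejected block in it, fixed to the bench; origin under its centre. Stands on the other side of the fixture; not used
- height_puck: black plate with a brass disc, 34 x 52 x 20 mm, loose, a bystander; origin at the centre of its underside
- grease_pot: round white pot, 48 mm in diameter, 32 mm high, loose, a bystander; origin at the centre of its underside
- bubble_level: small black level with a green vial, 18 x 42 x 18 mm, loose, a bystander; origin at the centre of its underside
- nest (a point): centre of the nest's floor, on the plate at x 0, y -55, z 26 mm (right half): a blue locating frame, 51 x 60 mm outside and 9 mm high, round the terminal block
- curtain_r: right light-curtain post, fixed: two slim upright bars side by side, about 40 mm (x) by 62 mm (y) together and 307 mm high, yellow and grey; origin at its foot. Stands between the fixture and whatever is right of it: carry things past its front (robot) side
- curtain_l: left light-curtain post, the same kind, farther back at the left; origin at its foot

How it is judged:
On the way, in this order (a step that is already met when the one before it is completed fails the run):
1. the master leak stands upright in the gauge tray, let go (x of master_leak in the frame of gauge_tray between -0.048 and 0.048 m and y of master_leak in the frame of gauge_tray between -0.038 and 0.038 m and z of master_leak in the frame of gauge_tray below 0.01 m and angle between master_leak's own z axis and vertical below 0.1 rad and contact force between the fingers and master_leak below 0.3 N and linear speed of master_leak below 0.02 m/s), for 0.2 s.
2. the lid is fully closed (value of joint lid below 0.03 rad), for 0.2 s.
At the end, for the whole second after the job is handed in: the master leak stands upright (within 6 degrees) and at rest on the inlay of the gauge tray, its whole foot inside the walls; the lid is closed to within 0.03 rad (about 5 mm at the front edge) and its foot presses on the block, which is still in the nest (within 6 mm of its start) (x of master_leak in the frame of gauge_tray between -0.048 and 0.048 m and y of master_leak in the frame of gauge_tray between -0.038 and 0.038 m and z of master_leak in the frame of gauge_tray below 0.01 m and angle between master_leak's own z axis and vertical below 0.1 rad and linear speed of master_leak below 0.02 m/s and value of joint lid below 0.03 rad and contact force between foot and block above 0.3 N and distance of block from where it was at the start of the episode below 0.006 m); the robot touches nothing.
It fails at once if the master leak is dropped (falls faster than 0.45 m/s, as from more than 10 mm, while not held) (contact force between the fingers and master_leak below 0.2 N and linear speed of master_leak above 0.45 m/s).
It fails at once if the master leak is rammed into the tray (more than 40 N) (contact force between master_leak and gauge_tray above 40 N).
It fails at once if the master leak is tipped over (angle between master_leak's own z axis and vertical above 1 rad).
It fails at once if the terminal block is knocked out of its nest (distance of block from where it was at the start of the episode above 0.01 m).
It fails at once if a bystander is moved by more than 20 mm (distance of any of height_puck, grease_pot, bubble_level from where it was at the start of the episode above 0.02 m).
It also fails if it takes over 61 s, if anything falls off the work surface, if the arm or the gripper's body presses on something with over 40 N, if the wrist force passes 120 N, or if a joint passes its speed limit or range.

## Robot

A 7-joint arm with a two-finger parallel gripper is mounted at the origin on a cart in front of the work surface, level with it; the furniture and walls round the work are solid. World frame = base frame: x ahead of the robot, y to its left, z up, the work surface at z = 0. Lengths are in m, angles in rad, forces in N, time in s.
With the tool pointing down it reaches from about 0.4 to 0.85 m from the base axis. Payload 10.4 kg.
Tool frame: the origin (TCP) lies on the centre line of the jaws, within the pads' length; the fingertips stand 17 mm ahead of it and the grasp point (between the pads) lies 2 mm behind it; z points along the fingers, y is the line along which they close (so a half turn about z gives the same grasp; the last joint's range is limited). The gripper opens to 85 mm and grips with 20 to 120 N. Pads are 22 mm wide; open, the fingers measure 114 mm over their backs; the gripper's body (76 mm by 85 mm) begins 54 mm behind the grasp point. The pads swing forward as they close: fully open they stand 13 mm farther back than shut.
Start: joints at [-1.286, 0.332, -0.065, 1.46, 0.022, 1.35, -0.088], TCP at [0.189, 0.596, 0.212] pointing down, gripper open.
Joint ranges: [-2.6, 2.6], [-0.5, 2.12], [-1.47, 1.34], [0.16, 2.42], [-1.27, 4.41], [0.06, 2.06], [-2.6, 2.6]. Speed limits (rad/s): [2.22, 2.22, 2.79, 2.79, 3.14, 3.14, 3.14].

## Interface

Orientations are given as a unit quaternion [x, y, z, w].
In Python, from workcell import get_obs, optics, job gives the robot as it stands. The module is installed in compiled form; this text tells all that it offers.
- The arm moves only by the tool send_rows, never from a script. Its argument "plan" is a list that holds one entry, the list of rows, each a list of 7 numbers: the turn, a rotation vector about the tool's x, y, z in units of 1.5 rad (1.0 is 1.5 rad), then the shift along the tool's x, y, z in units of 20 cm (1.0 is 20 cm), then the opening, from 0 (shut) to 1 (fully open). A call has 1 to 20 rows; each row shifts and turns the commanded pose from where the row before left it, along the tool's axes as they then stand; what a row does not reach is not made up. A row lasts 1/12 s, in which the tool goes at most 41.7 mm and 7.16 degrees, less where a joint would pass 70% of its speed; a pose out of reach is approached as far as the arm can. A call with a number of a shift or a turn outside -1 to 1 is refused whole. A call with a gripper value outside its range is refused whole. The fingers move at their own pace and stop on an object; "squeeze" is the grip in N (left out, the last holds). Time passes only in rows, so rows that do not move let the fingers close. It gives the time, the measured TCP pose, the force, the opening and the grip force at its end, in the units of the state.
- get_obs(): the state, without advancing time (a new reading comes with each control period).
- optics.camera(name): name is "scene" or "side" or "wrist"; returns the picture (400x640x3 uint8, red, green, blue); there is no depth.
- optics.get_calibration(name): a dict with "intrinsics" (3x3 intrinsics, pixels), "world_from_camera" (4x4, takes a point from camera to world coordinates); the wrist camera has in their place "T_tool_cam" (4x4, takes a point from camera to tool coordinates, whose origin is the TCP and whose axes are the flange's). Camera axes: x right, y up, looking along -z (the intrinsics and any distortion apply to the point x, -y, -z); pixel columns grow to the right and rows downward; lengths in m; the calibration is good to about 2 mm. A picture is of the moment at which its call begins: read the wrist's pose just before it. get_calibration takes no time and is no camera call.
- job.hand_in(): hands the job in; it is judged then, once.
The state is a dict: "clock": time; "joint_pos": joint angles; "joint_velocities": joint speeds; "tau": joint torques, N m; "position": TCP position; "ee_rot": TCP orientation; "ft_force": force on the tool from outside, world axes, zero at the start; "torque": the same for the moment, N m; "grip_width": opening from 0.0 (shut) to 1.0 (fully open); "grasp_force": force on a finger pad.
Only numpy, scipy, OpenCV 4.12 (cv2) and the standard library are available. Lean on these libraries where they do the work, as an engineer would, in place of code of your own. Each camera call takes 0.05 s, during which the arm holds its last target. There are 200 camera calls.

## Working session

There is one attempt and no reset: what is moved stays moved. The work goes in short steps, Python scripts to look and compute and a tool call to move; the robot and the scene stay as the last step left them, time stands still between calls to the robot, and variables do not carry over. Pictures are saved under pics/ and viewed, at most 10 in all, crops included, and the job is handed in when it is done.

Besides the shell and the picture viewer there is one more tool, called after "Request:" as name(argument=value, ...) on one line, values as JSON. send_rows: Moves the arm, as the interface text tells. Its arguments: {"type":"object","properties":{"plan":{"type":"array"},"squeeze":{"type":"number"}},"required":["plan"]}

```bash
mkdir -p pics
python3 - <<'E'
from workcell import get_obs, optics
import cv2
s=get_obs();print(s)
for n in("scene","side","wrist"):
    im=optics.camera(n);cv2.imwrite(f"pics/{n}0.png",im[:,:,::-1])
    c=optics.get_calibration(n);print(n,c)
E
```

```text
{'clock': 0.0, 'joint_pos': array([-1.28560614,  0.33285933, -0.06471726,  1.46095213,  0.02160654,
        1.34990023, -0.08851055]), 'joint_velocities': array([-0.00031369, -0.0014864 ,  0.00033581,  0.00059966,  0.00017996,
        0.00143855,  0.00017374]), 'tau': array([ 7.94754269e-04, -6.25443292e+01,  4.97157150e-02, -3.91596437e+01,
        1.62885175e-02,  1.01651129e-02, -3.09875261e-06]), 'position': array([0.18922125, 0.59523981, 0.21131867]), 'ee_rot': array([ 1.53274266e-01,  9.88183431e-01, -7.07538349e-04, -7.55164445e-05]), 'ft_force': array([ 0.34903078, -0.8527764 , -0.08617964]), 'torque': array([-0.00378299,  0.01031674,  0.00622129]), 'grasp_force': 0.0, 'grip_width': 1.001827056492651}
scene {'intrinsics': array([[506.06348937,   0.        , 318.47269087],
       [  0.        , 506.06348937, 205.52693386],
       [  0.        ,   0.        ,   1.        ]]), 'world_from_camera': array([[ 0.87459283,  0.28689592, -0.39086842, -0.08448067],
       [-0.48472497,  0.53625513, -0.69099359, -0.98688876],
       [ 0.01136195,  0.79380172,  0.60807051,  0.99460539],
 
[... 335 characters left out ...]
851, -0.6648422 ,  0.73443628,  0.82884437],
       [-0.01947875,  0.74301461,  0.66899168,  0.74762138],
       [ 0.        ,  0.        ,  0.        ,  1.        ]])}
wrist {'intrinsics': array([[283.94215017,   0.        , 320.58601375],
       [  0.        , 283.94215017, 199.18925241],
       [  0.        ,   0.        ,   1.        ]]), 'T_tool_cam': array([[ 1.53721990e-03,  9.50004362e-01,  3.12232844e-01,
         8.10220578e-02],
       [ 9.99998797e-01, -1.39501216e-03, -6.78821644e-04,
         3.54422444e-04],
       [-2.09314910e-04,  3.12233511e-01, -9.50005363e-01,
        -1.62992185e-01],
       [ 0.00000000e+00,  0.00000000e+00,  0.00000000e+00,
         1.00000000e+00]])}
```

View pics/scene0.png

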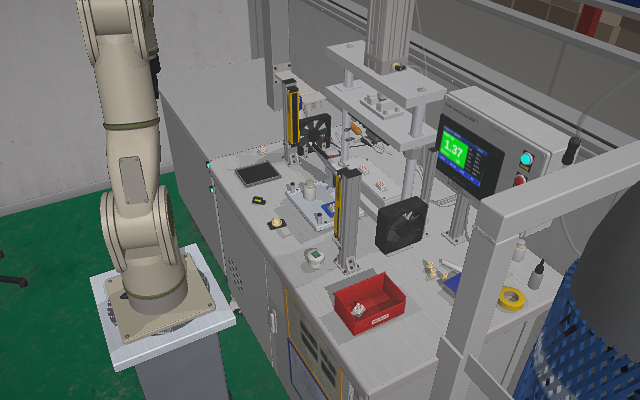

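View pics/side0.png

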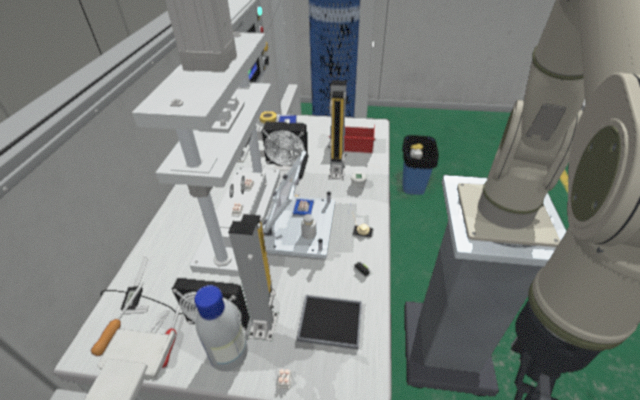

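The scene picture shows the tray at about (258,173), the fixture at (320,205) and the bin at (370,300). In the side picture the tray is at (331,322) and the leak at (309,228). I'll enlarge both.

Run:
```python
import cv2
a=cv2.imread("pics/scene0.png")[150:250,230:380];cv2.imwrite("pics/c1.png",cv2.resize(a,None,fx=5,fy=5,interpolation=2))
a=cv2.imread("pics/side0.png")[180:355,250:400];cv2.imwrite("pics/c2.png",cv2.resize(a,None,fx=3.4,fy=3.4,interpolation=2))
```

```text
(no output)
```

View pics/c1.png

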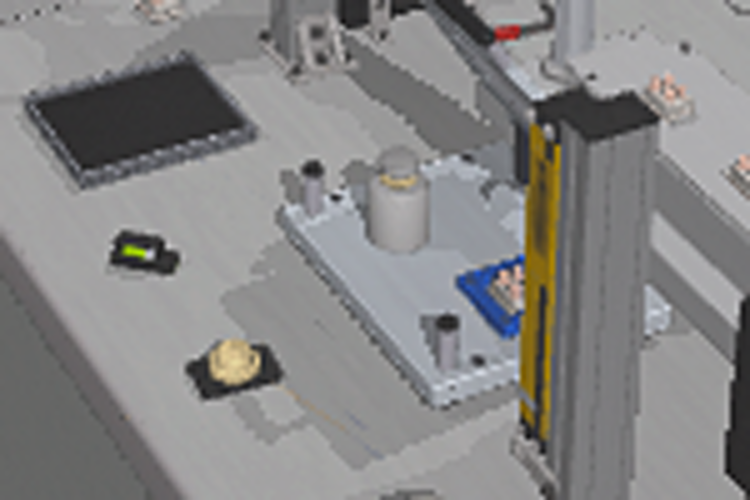

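View pics/c2.png

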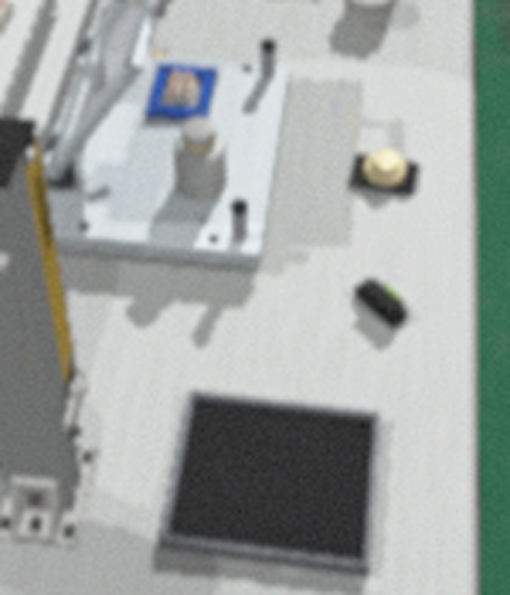

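c1 (scene) shows these crop pixels:
- Stop-post tops at (313,168) and (447,322)
- Plate front corners at (285,212) and (435,393)
- Leak cap at (400,158)
- Tray corners at (25,100), (190,55), (257,130) and (85,185)

c2 (side) shows:
- Post tops at (239,206) and (267,46)
- Leak cap at (200,125)
- Tray corners at (193,396), (376,412), (366,562) and (165,545)

Next I'll project each onto its known height.

```bash
cat > h.py <<'E'
import numpy as np
from workcell import optics
def ray(name,u,v,z):
    c=optics.get_calibration(name);K=c["intrinsics"];T=c["world_from_camera"]
    d=T[:3,:3]@np.array([(u-K[0,2])/K[0,0],-(v-K[1,2])/K[1,1],-1]);o=T[:3,3]
    return o+d*(z-o[2])/d[2]
def proj(name,p):
    c=optics.get_calibration(name);K=c["intrinsics"];T=c["world_from_camera"]
    q=T[:3,:3].T@(np.array(p)-T[:3,3]);return K[0,0]*q[0]/-q[2]+K[0,2],K[1,1]*-q[1]/-q[2]+K[1,2]
S=lambda x,y,z:ray("scene",230+x/5,150+y/5,z).round(4)
D=lambda x,y,z:ray("side",250+x/3.4,180+y/3.4,z).round(4)
E
python3 - <<'E'
from h import *
print("postL",S(313,166,.061),D(239,205,.061));print("postR",S(447,320,.061),D(267,45,.061))
print("pl FL",S(283,210,.026),D(262,252,.026),"FR",S(435,394,.026),D(287,67,.026))
print("leak cap",S(400,150,.087),D(200,122,.087),"mid",S(399,212,.049),D(200,170,.049))
for n,f,P in(("S",S,[(25,100),(190,55),(257,130),(85,187)]),("D",D,[(193,396),(376,412),(366,562),(165,545)])):
    q=np.array([f(*p,.012) for p in P]);print(n,q,q.mean(0))
print("puck",S(235,372,.01),D(384,175,.01),"level",S(143,255,.01),D(380,302,.01))
print("curtL base",S(305,60,0),D(35,510,0), "nest",S(500,290,.035),D(182,92,.035))
E
```

```text
postL [0.4995 0.2166 0.061 ] [0.4946 0.22   0.061 ]
postR [0.498  0.0365 0.061 ] [0.4944 0.0427 0.061 ]
pl FL [0.4817 0.2262 0.026 ] [0.4765 0.2325 0.026 ] FR [0.4792 0.0165 0.026 ] [0.4788 0.029  0.026 ]
leak cap [0.5396 0.173  0.087 ] [0.5307 0.1649 0.087 ] mid [0.5323 0.1607 0.049 ] [0.53   0.1779 0.049 ]
S [[0.3885 0.4467 0.012 ]
 [0.5147 0.446  0.012 ]
 [0.5155 0.3367 0.012 ]
 [0.3849 0.3295 0.012 ]] [0.4509   0.389725 0.012   ]
D [[0.5095 0.3506 0.012 ]
 [0.3869 0.3477 0.012 ]
 [0.3877 0.4526 0.012 ]
 [0.5101 0.4573 0.012 ]] [0.44855 0.40205 0.012  ]
puck [0.3912 0.1089 0.01  ] [0.3913 0.1297 0.01  ] level [0.3895 0.2443 0.01  ] [0.3885 0.2551 0.01  ]
curtL base [0.5929 0.4182 0.    ] [0.598  0.4385 0.    ] nest [0.5578 0.0757 0.035 ] [0.5606 0.0795 0.035 ]
```

The tray is near (0.449, 0.396), the fixture near (0.565, 0.129) with almost no yaw, and the leak near (0.534, 0.169). The post spacing of 180 mm and the tray size agree with the given values. I'll move to a tilted view from the front.

Request:
send_rows(plan=[[[0,0,-0.051,0,0,0,1],[0,0,-0.051,0,0,0,1],[0,0,-0.051,0,0,0,1],[0,0,-0.051,0,0,0,1],[0,0,0,-0.06,-0.152,-0.015,1],[0,0,0,-0.06,-0.152,-0.015,1],[0,0,0,-0.06,-0.152,-0.015,1],[0,0,0,-0.06,-0.152,-0.015,1],[0,0,0,-0.06,-0.152,-0.015,1],[0,0,0,-0.06,-0.152,-0.015,1],[0,0,0,-0.06,-0.152,-0.015,1],[0,0,0,-0.06,-0.152,-0.015,1],[0,0,0,-0.06,-0.152,-0.015,1],[0,0,0,-0.06,-0.152,-0.015,1],[0,0,0,-0.06,-0.152,-0.015,1],[0,0,0,-0.06,-0.152,-0.015,1],[0,0,0,-0.06,-0.152,-0.015,1],[0,0,0,-0.06,-0.152,-0.015,1],[0,0,0,0,0,0,1],[0,0,0,0,0,0,1]]])

```text
clock: 1.82
position: [0.357, 0.1686, 0.2543]
ee_rot: [0.003, 1.0, 0.001, 0.0]
ft_force: [-0.2, 0.3, -1.1]
grip_width: 1.003
grasp_force: 0.0
```

Request:
send_rows(plan=[[[0,-0.058,0,0,0,0,1],[0,-0.058,0,0,0,0,1],[0,-0.058,0,0,0,0,1],[0,-0.058,0,0,0,0,1],[0,-0.058,0,0,0,0,1],[0,-0.058,0,0,0,0,1],[0,-0.058,0,0,0,0,1],[0,-0.058,0,0,0,0,1],[0,-0.058,0,0,0,0,1],[0,0,0,0,0,0,1],[0,0,0,0,0,0,1],[0,0,0,0,0,0,1]]])

```text
clock: 2.82
position: [0.3843, 0.2007, 0.2451]
ee_rot: [0.003, 0.936, -0.013, 0.351]
ft_force: [0.1, -0.9, -0.4]
grip_width: 1.001
grasp_force: 0.0
```

```bash
cat >> h.py <<'E'
from workcell import get_obs
from scipy.spatial.transform import Rotation as R
def wpose(s=None):
    s=s or get_obs();T=np.eye(4);T[:3,:3]=R.from_quat(s["ee_rot"]).as_matrix();T[:3,3]=s["position"];return T
def wray(T,u,v,z):
    c=optics.get_calibration("wrist");K=c["intrinsics"];W=T@c["T_tool_cam"]
    d=W[:3,:3]@np.array([(u-K[0,2])/K[0,0],-(v-K[1,2])/K[1,1],-1]);o=W[:3,3]
    return (o+d*(z-o[2])/d[2]).round(4)
def to(T,p,tilt):
    """tool-frame shift (units) and turn (units) to TCP p, tool tilted forward by tilt deg"""
    t=np.radians(tilt);z=np.array([np.sin(t),0,-np.cos(t)]);x=np.array([-np.cos(t),0,-np.sin(t)])
    G=np.c_[x,np.cross(z,x),z]
    return "turn",(R.from_matrix(T[:3,:3].T@G).as_rotvec()/1.5).round(4),"shift",(T[:3,:3].T@(np.array(p)-T[:3,3])/.2).round(3)
E
python3 - <<'E'
from h import *
import cv2
s=get_obs();T=wpose(s);np.save("T1.npy",T);print(T.round(4),s["clock"],s["joint_pos"].round(2),s["ft_force"])
cv2.imwrite("pics/w1.png",optics.camera("wrist")[:,:,::-1])
E
```

```text
[[-0.7541  0.0155  0.6566  0.3843]
 [-0.0025  0.9996 -0.0265  0.2007]
 [-0.6567 -0.0217 -0.7538  0.2451]
 [ 0.      0.      0.      1.    ]] 2.8167 [-0.86 -0.5  -0.2   2.34  0.63  1.02  0.24] [ 0.07423371 -0.92884252 -0.40662324]
```

View pics/w1.png

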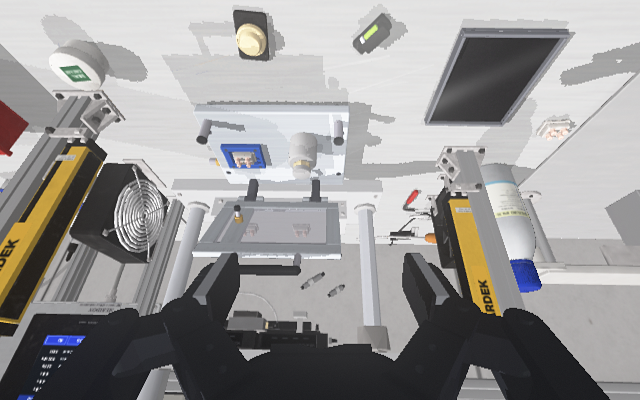

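The wrist view, with image top towards the robot, shows the leak at (302,155), post tops near (204,137) and (338,140), and the tray at (500,75). I'll crop it to refine.

Run:
```python
import cv2
a=cv2.imread("pics/w1.png")[95:215,190:350];cv2.imwrite("pics/c3.png",cv2.resize(a,None,fx=5,fy=5,interpolation=2))
```

```text
(no output)
```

View pics/c3.png

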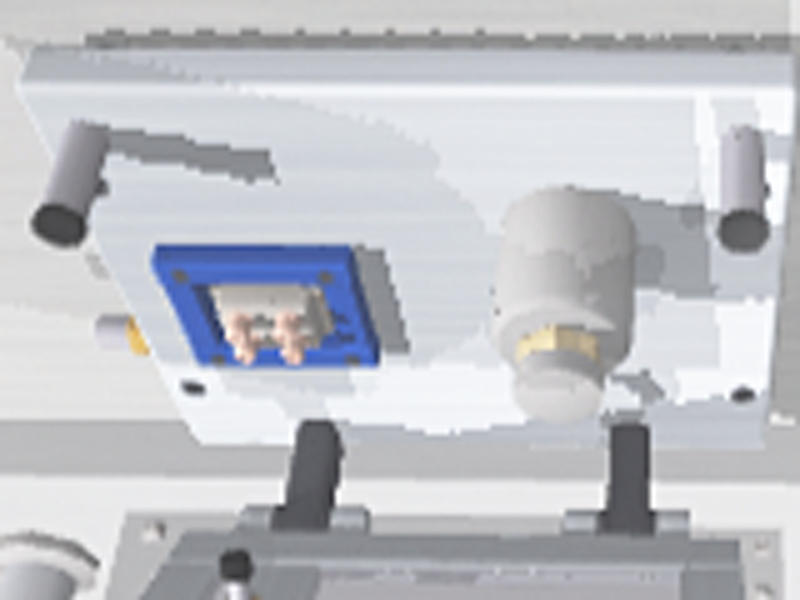

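In c3 the right post top is at (60,226) and the left at (744,231). The leak's cap top is at (560,397), its base front edge at (570,188), and the plate's front edge runs through (20,85) and (798,88).

Run:
```python
from h import *
T=np.load("T1.npy")
W=lambda x,y,z:wray(T,190+x/5,95+y/5,z)
print("postL",W(744,231,.061),"postR",W(60,226,.061))
print("FR",W(20,84,.026),"FL",W(798,87,.026))
print("cap",W(560,397,.087),"base front",W(570,188,.026),"base L/R edges",W(505,235,.045),W(635,235,.045))
print("nest c",W(265,305,.035))
for p in((462,30),(574,31),(500,124),(426,122)):print("tray",wray(T,*p,.012))
c=optics.get_calibration("wrist")["T_tool_cam"];print((T@c)[:3,3])
for P in((.534,.169),(.53,.175),(.528,.17)):
  print(P,[tuple(np.round(5*(np.array(proj("scene",(*P,z)))-[230,150]),0))+tuple(np.round(3.4*(np.array(proj("side",(*P,z)))-[250,180]),0)) for z in(.026,.073,.087)])
```

```text
postL [0.4967 0.2197 0.061 ] postR [0.4965 0.0396 0.061 ]
FR [0.48   0.0268 0.026 ] FL [0.4799 0.2336 0.026 ]
cap [0.5352 0.1704 0.087 ] base front [0.5177 0.1711 0.026 ] base L/R edges [0.5166 0.154  0.045 ] [0.5162 0.1904 0.045 ]
nest c [0.5602 0.0739 0.035 ]
tray [0.3818 0.3429 0.012 ]
tray [0.3831 0.4574 0.012 ]
tray [0.5127 0.4499 0.012 ]
tray [0.5096 0.3446 0.012 ]
[0.2168907  0.20541305 0.31569915]
(0.534, 0.169) [(np.float64(395.0), np.float64(234.0), np.float64(198.0), np.float64(182.0)), (np.float64(395.0), np.float64(174.0), np.float64(195.0), np.float64(139.0)), (np.float64(395.0), np.float64(156.0), np.float64(195.0), np.float64(125.0))]
(0.53, 0.175) [(np.float64(385.0), np.float64(230.0), np.float64(202.0), np.float64(188.0)), (np.float64(385.0), np.float64(171.0), np.float64(200.0), np.float64(145.0)), (np.float64(385.0), np.float64(152.0), np.float64(199.0), np.float64(132.0))]
(0.528, 0.17) [(np.float64(386.0), np.float64(235.0), np.float64(205.0), np.float64(183.0)), (np.float64(386.0), np.float64(176.0), np.float64(203.0), np.float64(140.0)), (np.float64(386.0), np.float64(157.0), np.float64(203.0), np.float64(127.0))]
```

Fixture is at (0.5646, 0.1297), leak at (0.536, 0.171) and tray at (0.4475, 0.3985). All three cameras agree to within a few mm. Next is the pre-grasp pose.

Run:
```python
from h import *
print(to(wpose(),(.466,.171,.128),45))
```

```text
('turn', array([-0.0179, -0.0456,  0.0013]), 'shift', array([ 0.079, -0.128,  0.713]))
```

Request:
send_rows(plan=[[[0,0,0,0.01,-0.016,0.09,0.9],[0,0,0,0.01,-0.016,0.09,0.9],[0,0,0,0.01,-0.016,0.09,0.9],[0,0,0,0.01,-0.016,0.09,0.9],[0,0,0,0.01,-0.016,0.09,0.9],[-0.009,-0.023,0,0.01,-0.016,0.09,0.9],[-0.009,-0.023,0,0.01,-0.016,0.09,0.9],[0,0,0,0.009,-0.016,0.083,0.9],[0,0,0,0,0,0,0.9],[0,0,0,0,0,0,0.9]]])

```text
clock: 3.7
position: [0.4378, 0.1807, 0.1727]
ee_rot: [0.006, 0.935, -0.003, 0.355]
ft_force: [0.3, -0.1, 0.4]
grip_width: 0.901
grasp_force: 0.0
```

Run:
```python
from h import *
s=get_obs();print(s["joint_pos"].round(2));print(to(wpose(),(.466,.171,.128),45));print(to(wpose(),(.537,.171,.057),45))
```

```text
[-0.25 -0.39 -0.56  2.41  0.56  0.62  0.34]
('turn', array([-0.007 , -0.04  , -0.0058]), 'shift', array([ 0.042, -0.046,  0.261]))
('turn', array([-0.007 , -0.04  , -0.0058]), 'shift', array([ 0.012, -0.041,  0.762]))
```

Request:
send_rows(plan=[[[0,0,0,0.007,-0.008,0.044,0.9],[0,0,0,0.007,-0.008,0.044,0.9],[0,0,0,0.007,-0.008,0.044,0.9],[0,0,0,0.007,-0.008,0.044,0.9],[0,0,0,0.007,-0.007,0.044,0.9],[0,0,0,0.007,-0.007,0.044,0.9],[-0.003,-0.02,-0.003,0,0,0,0.9],[-0.004,-0.02,-0.003,0,0,0,0.9],[0,0,0,0,0,0,0.9],[0,0,0,0,0,0,0.9]]])

```text
clock: 4.53
position: [0.4739, 0.1825, 0.1347]
ee_rot: [-0.002, 0.926, -0.002, 0.378]
ft_force: [-0.2, -0.3, -0.1]
grip_width: 0.901
grasp_force: 0.0
```

Run:
```python
from h import *
s=get_obs();print(s["joint_pos"].round(2));print(to(wpose(),(.466,.171,.128),45));print(to(wpose(),(.537,.171,.057),45))
```

```text
[ 0.61 -0.5  -1.23  2.42  0.07  0.28  0.78]
('turn', array([-0.0017, -0.0073,  0.0034]), 'shift', array([ 0.052, -0.057, -0.004]))
('turn', array([-0.0017, -0.0073,  0.0034]), 'shift', array([ 0.047, -0.056,  0.498]))
```

The arm is folding up against its joint limits, with j2 and j4 on theirs. A tilt of about 33° still clears the lid and gives it more room.

Request:
send_rows(plan=[[[0,0.025,0,0,0,0,0.9],[0,0.025,0,0,0,0,0.9],[0,0.025,0,0,0,0,0.9],[0,0.025,0,0,0,0,0.9],[0,0.02,0,0,0,0,0.9],[0,0.02,0,0,0,0,0.9],[0,0,0,0,0,0,0.9],[0,0,0,0,0,0,0.9]]])

```text
clock: 5.2
position: [0.474, 0.1824, 0.1342]
ee_rot: [-0.001, 0.96, -0.002, 0.278]
ft_force: [-0.0, 0.7, -0.0]
grip_width: 0.901
grasp_force: 0.0
```

Run:
```python
from h import *
s=get_obs();print(s["joint_pos"].round(2));t=np.radians(33)
for b in(.1,.05,0):print(to(wpose(),(.537-b*np.sin(t),.171,.057+b*np.cos(t)),33))
```

```text
[ 0.57 -0.3  -1.12  2.27  0.08  0.53  0.91]
('turn', array([-0.0021, -0.0077,  0.0025]), 'shift', array([-0.054, -0.057, -0.005]))
('turn', array([-0.0021, -0.0077,  0.0025]), 'shift', array([-0.057, -0.057,  0.245]))
('turn', array([-0.0021, -0.0077,  0.0025]), 'shift', array([-0.06 , -0.056,  0.495]))
```

Request:
send_rows(plan=[[[0,-0.004,0,-0.014,-0.014,0,0.9],[0,-0.004,0,-0.014,-0.014,0,0.9],[0,0,0,-0.014,-0.014,0,0.9],[0,0,0,-0.014,-0.014,0,0.9],[0,0,0,0,0,0.04,0.9],[0,0,0,0,0,0.04,0.9],[0,0,0,0,0,0.04,0.9],[0,0,0,0,0,0.04,0.9],[0,0,0,0,0,0.04,0.9],[0,0,0,0,0,0.04,0.9],[0,0,0,0,0,0,0.9],[0,0,0,0,0,0,0.9]]])

```text
clock: 6.2
position: [0.5096, 0.1696, 0.0994]
ee_rot: [0.0, 0.959, -0.002, 0.283]
ft_force: [0.8, 0.2, 0.2]
grip_width: 0.904
grasp_force: 0.0
```

Run:
```python
from h import *
import cv2
s=get_obs();print(s["joint_pos"].round(2));T=wpose(s);np.save("T2.npy",T)
print(to(T,(.537,.171,.057),33))
a=optics.camera("wrist");cv2.imwrite("pics/w2.png",a[:,:,::-1])
```

```text
[ 0.93 -0.11 -1.46  2.26  0.45  0.44  0.65]
('turn', array([-0.0028, -0.001 ,  0.0006]), 'shift', array([0.   , 0.008, 0.252]))
```

View pics/w2.png

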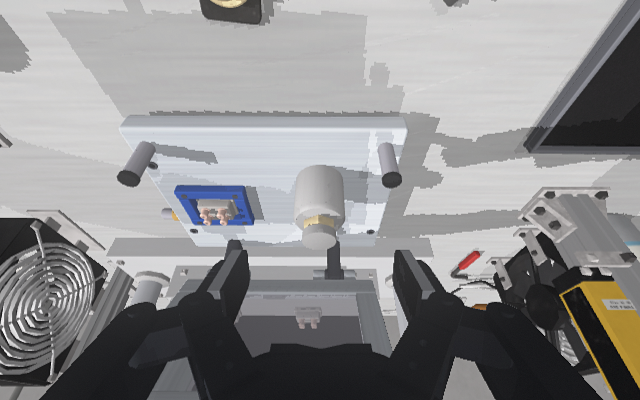

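The leak sits centred between the fingers at u≈320. I'll advance and grip.

Request:
send_rows(plan=[[[0,0,0,0,0.001,0.025,0.9],[0,0,0,0,0.001,0.025,0.9],[0,0,0,0,0.001,0.025,0.9],[0,0,0,0,0.001,0.025,0.9],[0,0,0,0,0.001,0.025,0.9],[0,0,0,0,0.001,0.025,0.9],[0,0,0,0,0,0.025,0.9],[0,0,0,0,0,0.025,0.9],[0,0,0,0,0,0.025,0.9],[0,0,0,0,0,0.025,0.9],[0,0,0,0,0,0,0.9],[0,0,0,0,0,0,0.9]]])

```text
clock: 7.25
position: [0.5362, 0.1715, 0.0577]
ee_rot: [-0.001, 0.959, -0.003, 0.283]
ft_force: [-0.8, -0.3, 0.7]
grip_width: 0.897
grasp_force: 0.0
```

Run:
```python
from h import *
s=get_obs();print(s["joint_pos"].round(3));T=wpose(s)
print(to(T,(.537,.171,.057),33))
```

```text
[ 0.603  0.259 -1.237  2.236  1.136  0.604  0.104]
('turn', array([-0.003 , -0.0009,  0.0026]), 'shift', array([-0.001, -0.003,  0.005]))
```

Request:
send_rows(plan=[[[0,0,0,0,0,0,0.6],[0,0,0,0,0,0,0.5],[0,0,0,0,0,0,0.4],[0,0,0,0,0,0,0.3],[0,0,0,0,0,0,0.3],[0,0,0,0,0,0,0.3],[0,0,0,0,0,0,0.3],[0,0,0,0,0,0,0.3],[0,0,0,0,0,0,0.3]]], squeeze=50)

```text
clock: 8.0
position: [0.5367, 0.1712, 0.0578]
ee_rot: [-0.001, 0.959, -0.003, 0.284]
ft_force: [0.2, -0.9, 1.5]
grip_width: 0.301
grasp_force: 0.5
```

The opening reads 0.30, or 25 mm, where I expected about 0.47. I'll look before moving again.

Run:
```python
from h import *
import cv2
a=optics.camera("wrist")[100:340,160:480];b=optics.camera("scene")[140:240,230:380]
A=cv2.resize(a,(480,360),interpolation=2);B=cv2.resize(b,(480,240*480//360),interpolation=2)[:240]
B=cv2.resize(b[:75],(480,240),interpolation=2)
cv2.imwrite("pics/g1.png",np.vstack([A,B])[:,:,::-1])
```

```text
(no output)
```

View pics/g1.png

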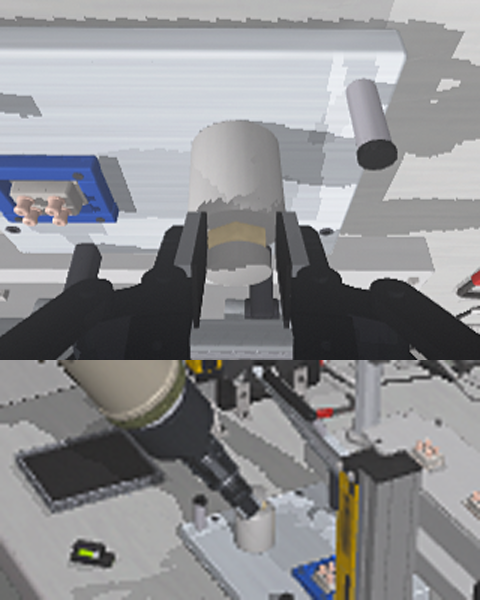

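Run:
```python
from h import *
T=wpose();c=optics.get_calibration("wrist");K=c["intrinsics"];W=T@c["T_tool_cam"]
def wp(p):
    q=W[:3,:3].T@(np.array(p)-W[:3,3]);u=K[0,0]*q[0]/-q[2]+K[0,2];v=K[1,1]*q[1]/q[2]+K[1,2];return ((u-160)*1.5).round(),((v-100)*1.5).round()
x,y=.537,.171
print("base front",wp((x-.02,y,.026)),"shoulder L/R",wp((x,y-.02,.073)),wp((x,y+.02,.073)),"shoulder front",wp((x-.02,y,.073)),"cap top front/back",wp((x-.012,y,.087)),wp((x+.012,y,.087)),"post",wp((.4967,.2197,.061)))
for w in(.0128,.02):print("tips",[wp((T@[a,sg*w,.017,1])[:3]) for a in(-.011,.011) for sg in(-1,1)])
print(get_obs()["torque"])
```

```text
base front (np.float64(239.0), np.float64(121.0)) shoulder L/R (np.float64(188.0), np.float64(241.0)) (np.float64(288.0), np.float64(242.0)) shoulder front (np.float64(238.0), np.float64(216.0)) cap top front/back (np.float64(237.0), np.float64(262.0)) (np.float64(238.0), np.float64(287.0)) post (np.float64(379.0), np.float64(157.0))
tips [(np.float64(212.0), np.float64(213.0)), (np.float64(266.0), np.float64(213.0)), (np.float64(211.0), np.float64(169.0)), (np.float64(267.0), np.float64(169.0))]
tips [(np.float64(196.0), np.float64(213.0)), (np.float64(282.0), np.float64(213.0)), (np.float64(195.0), np.float64(169.0)), (np.float64(283.0), np.float64(169.0))]
[-0.17078845  0.49513222 -0.21108951]
```

Run:
```python
from h import *
c=optics.get_calibration("wrist");K=c["intrinsics"];C=np.linalg.inv(c["T_tool_cam"])
def tp(p):
    q=C@[*p,1];return (K[0,0]*q[0]/-q[2]+K[0,2]).round(),(K[1,1]*q[1]/q[2]+K[1,2]).round()
for z in(.017,.004,-.01,-.02,-.03):
    print(z,"open",[tp((a,.038,z)) for a in(-.011,0,.011)],"now full px",[tp((a,.0128,z)) for a in(-.011,0,.011)])
print("observed open inner tip (394,249); now (343,241)")
```

```text
0.017 open [(np.float64(373.0), np.float64(242.0)), (np.float64(374.0), np.float64(228.0)), (np.float64(375.0), np.float64(213.0))] now full px [(np.float64(337.0), np.float64(242.0)), (np.float64(338.0), np.float64(228.0)), (np.float64(338.0), np.float64(213.0))]
0.004 open [(np.float64(377.0), np.float64(251.0)), (np.float64(378.0), np.float64(236.0)), (np.float64(379.0), np.float64(220.0))] now full px [(np.float64(339.0), np.float64(251.0)), (np.float64(339.0), np.float64(236.0)), (np.float64(339.0), np.float64(220.0))]
-0.01 open [(np.float64(381.0), np.float64(262.0)), (np.float64(382.0), np.float64(246.0)), (np.float64(384.0), np.float64(229.0))] now full px [(np.float64(340.0), np.float64(262.0)), (np.float64(340.0), np.float64(246.0)), (np.float64(341.0), np.float64(229.0))]
-0.02 open [(np.float64(385.0), np.float64(271.0)), (np.float64(386.0), np.float64(254.0)), (np.float64(387.0), np.float64(237.0))] now full px [(np.float64(341.0), np.float64(271.0)), (np.float64(342.0), np.float64(254.0)), (np.float64(342.0), np.float64(237.0))]
-0.03 open [(np.float64(389.0), np.float64(281.0)), (np.float64(390.0), np.float64(264.0)), (np.float64(392.0), np.float64(245.0))] now full px [(np.float64(342.0), np.float64(281.0)), (np.float64(343.0), np.float64(264.0)), (np.float64(343.0), np.float64(245.0))]
observed open inner tip (394,249); now (343,241)
```

The image shows the fingertips about 43 mm behind where the stated TCP puts them. The pads are beside the 24 mm neck, and 0.30 × 85 mm = 25 mm agrees. The leak hasn't moved. I'll open, advance about 42 mm further along the tool axis, then grip the body.

Request:
send_rows(plan=[[[0,0,0,0,0,0,0.9],[0,0,0,0,0,0,0.9],[0,0,0,0,0,0,0.9],[0,0,0,0,0,0,0.9],[0,0,0,0,0,0,0.9],[0,0,0,0,0,0.02,0.9],[0,0,0,0,0,0.02,0.9],[0,0,0,0,0,0.02,0.9],[0,0,0,0,0,0.02,0.9],[0,0,0,0,0,0.02,0.9],[0,0,0,0,0,0,0.9],[0,0,0,0,0,0,0.9]]])

```text
clock: 9.1
position: [0.5475, 0.1715, 0.0406]
ee_rot: [-0.001, 0.959, -0.002, 0.284]
ft_force: [-1.6, -0.1, -0.3]
grip_width: 0.898
grasp_force: 0.0
```

Request:
send_rows(plan=[[[0,0,0,0,0,0.02,0.9],[0,0,0,0,0,0.02,0.9],[0,0,0,0,0,0.02,0.9],[0,0,0,0,0,0.02,0.9],[0,0,0,0,0,0.02,0.9],[0,0,0,0,0,0,0.9],[0,0,0,0,0,0,0.9]]])

```text
clock: 9.68
position: [0.5584, 0.1713, 0.0239]
ee_rot: [-0.001, 0.959, -0.002, 0.284]
ft_force: [0.6, -0.1, 1.4]
grip_width: 0.898
grasp_force: 0.0
```

Run:
```python
from h import *
import cv2
s=get_obs();print(s["joint_pos"].round(3),s["ft_force"]);T=wpose(s);print(to(T,(.560,.171,.0225),33))
a=optics.camera("wrist")[60:340,160:480];b=optics.camera("side")[180:280,260:360]
cv2.imwrite("pics/g2.png",np.hstack([cv2.resize(a,(480,420),interpolation=2),cv2.resize(b,(320,320),interpolation=2)[:420].copy() if 0 else cv2.copyMakeBorder(cv2.resize(b,(320,320),interpolation=2),0,100,0,0,0)])[:,:,::-1])
```

```text
[ 0.482  0.393 -1.112  2.211  1.338  0.637 -0.031] [ 0.62386929 -0.05844022  1.42777708]
('turn', array([-0.0027, -0.0006,  0.0019]), 'shift', array([-0.003, -0.001,  0.01 ]))
```

View pics/g2.png

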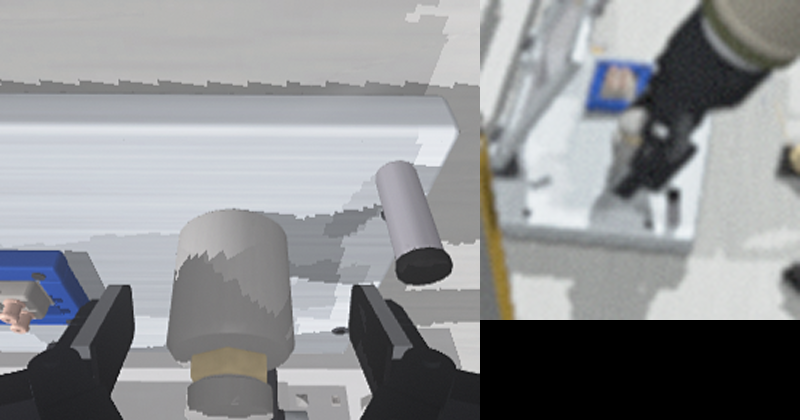

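The pads now flank the body between its base and shoulder, nearly centred. I'll close with a moderate grip.

Request:
send_rows(plan=[[[0,0,0,0,0,0,0.6],[0,0,0,0,0,0,0.55],[0,0,0,0,0,0,0.5],[0,0,0,0,0,0,0.45],[0,0,0,0,0,0,0.3],[0,0,0,0,0,0,0.2],[0,0,0,0,0,0,0.2],[0,0,0,0,0,0,0.2]]], squeeze=50)

```text
clock: 10.45
position: [0.5588, 0.1709, 0.0247]
ee_rot: [-0.001, 0.959, -0.003, 0.284]
ft_force: [-3.2, -1.8, 6.4]
grip_width: 0.443
grasp_force: 49.2
```

It's held, with an opening of 0.443 and 49 N. I'll back out along the tool axis, which lifts it about 50 mm and pulls it back 30 mm.

Request:
send_rows(plan=[[[0,0,0,-0.006,0,-0.01,0.2],[0,0,0,0,0,-0.02,0.2],[0,0,0,0,0,-0.032,0.2],[0,0,0,0,0,-0.032,0.2],[0,0,0,0,0,-0.032,0.2],[0,0,0,0,0,-0.032,0.2],[0,0,0,0,0,-0.032,0.2],[0,0,0,0,0,-0.032,0.2],[0,0,0,0,0,-0.032,0.2],[0,0,0,0,0,-0.032,0.2],[0,0,0,0,0,0,0.2]]])

```text
clock: 11.37
position: [0.5279, 0.1715, 0.0735]
ee_rot: [-0.001, 0.959, -0.003, 0.284]
ft_force: [-0.2, -0.5, -2.6]
grip_width: 0.439
grasp_force: 50.3
```

Run:
```python
from h import *
s=get_obs();print(s["joint_pos"].round(3),s["ft_force"]);T=wpose(s);print(T[:3,3],to(T,(.4475+.0228,.3985,T[2,3]+.015),33))
```

```text
[ 0.688  0.189 -1.314  2.242  1.022  0.581  0.189] [-0.23702054 -0.46624311 -2.63934394]
[0.52792592 0.17153715 0.07348184] ('turn', array([-0.0031,  0.0003,  0.0026]), 'shift', array([ 0.196,  1.135, -0.225]))
```

Request:
send_rows(plan=[[[0,0,0,-0.02,0,-0.03,0.2],[0,0,0,-0.02,0,-0.03,0.2],[0,0,0,0.013,0.067,-0.01,0.2],[0,0,0,0.013,0.067,-0.01,0.2],[0,0,0,0.013,0.067,-0.01,0.2],[0,0,0,0.013,0.067,-0.01,0.2],[0,0,0,0.013,0.067,-0.01,0.2],[0,0,0,0.013,0.067,-0.01,0.2],[0,0,0,0.013,0.067,-0.01,0.2],[0,0,0,0.013,0.067,-0.01,0.2],[0,0,0,0.013,0.067,-0.01,0.2],[0,0,0,0.013,0.067,-0.01,0.2],[0,0,0,0.013,0.067,-0.01,0.2],[0,0,0,0.013,0.067,-0.01,0.2],[0,0,0,0.013,0.067,-0.01,0.2],[0,0,0,0.013,0.067,-0.01,0.2],[0,0,0,0.013,0.067,-0.01,0.2],[0,0,0,0,0,0,0.2],[0,0,0,0,0,0,0.2]]])

```text
clock: 12.95
position: [0.4789, 0.373, 0.0895]
ee_rot: [-0.001, 0.959, -0.002, 0.283]
ft_force: [0.9, -0.0, -2.6]
grip_width: 0.443
grasp_force: 50.8
```

Run:
```python
from h import *
s=get_obs();print(s["joint_pos"].round(3),s["ft_force"]);T=wpose(s);print(to(T,(.4703,.3985,.0247-.019+.02),33),T.round(3))
```

```text
[ 0.028  0.452 -1.194  2.01   1.175  1.03  -0.198] [ 0.85494573 -0.0124133  -2.61049102]
('turn', array([-0.0024, -0.0009,  0.0026]), 'shift', array([0.209, 0.129, 0.244])) [[-0.839 -0.001  0.544  0.479]
 [-0.004  1.    -0.004  0.373]
 [-0.544 -0.005 -0.839  0.09 ]
 [ 0.     0.     0.     1.   ]]
```

Request:
send_rows(plan=[[[0,0,0,0.021,0.021,0.024,0.2],[0,0,0,0.021,0.021,0.024,0.2],[0,0,0,0.021,0.021,0.024,0.2],[0,0,0,0.021,0.021,0.024,0.2],[0,0,0,0.021,0.021,0.024,0.2],[0,0,0,0.021,0.021,0.024,0.2],[0,0,0,0.021,0,0.024,0.2],[0,0,0,0.021,0,0.024,0.2],[0,0,0,0.021,0,0.024,0.2],[0,0,0,0.021,0,0.024,0.2],[0,0,0,0,0,0,0.2],[0,0,0,0,0,0,0.2]]])

```text
clock: 13.95
position: [0.4703, 0.3971, 0.0266]
ee_rot: [-0.001, 0.959, -0.003, 0.284]
ft_force: [0.1, 0.7, -2.6]
grip_width: 0.44
grasp_force: 50.8
```

Run:
```python
from h import *
import cv2
s=get_obs();T=wpose(s);print(to(T,(.4703,.3985,.0057),33),s["ft_force"])
a=optics.camera("wrist")[40:340,160:480];b=optics.camera("side")[215:365,260:400]
cv2.imwrite("pics/p1.png",np.hstack([cv2.resize(a,(448,420),interpolation=2),cv2.resize(b,(352,377),interpolation=2) if 0 else cv2.copyMakeBorder(cv2.resize(b,(352,377),interpolation=2),0,43,0,0,0)])[:,:,::-1])
```

```text
('turn', array([-0.0031, -0.0004,  0.0022]), 'shift', array([0.057, 0.008, 0.088])) [ 0.0874048   0.66438801 -2.57099508]
```

View pics/p1.png

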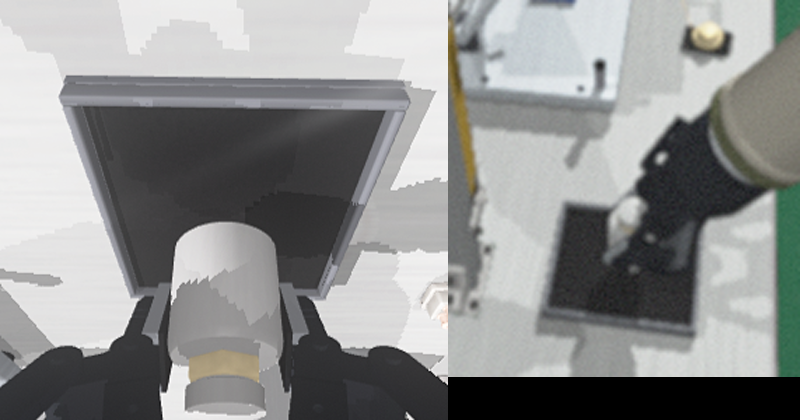

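The leak is upright between the pads and centred over the inlay. I'll lower it gently.

Request:
send_rows(plan=[[[0,0,0,0.005,0.002,0.008,0.2],[0,0,0,0.005,0.002,0.008,0.2],[0,0,0,0.005,0.002,0.008,0.2],[0,0,0,0.005,0,0.008,0.2],[0,0,0,0.005,0,0.008,0.2],[0,0,0,0.005,0,0.008,0.2],[0,0,0,0.005,0,0.008,0.2],[0,0,0,0.005,0,0.008,0.2],[0,0,0,0.003,0,0.004,0.2],[0,0,0,0,0,0,0.2],[0,0,0,0,0,0,0.2]]])

```text
clock: 14.97
position: [0.4705, 0.3985, 0.0108]
ee_rot: [-0.001, 0.959, -0.002, 0.284]
ft_force: [-0.2, 0.7, -2.9]
grip_width: 0.438
grasp_force: 50.8
```

Request:
send_rows(plan=[[[0,0,0,0.0014,0,0.0021,0.2],[0,0,0,0.0014,0,0.0021,0.2],[0,0,0,0.0014,0,0.0021,0.2],[0,0,0,0,0,0,0.2],[0,0,0,0,0,0,0.2]]])

```text
clock: 15.38
position: [0.4706, 0.3984, 0.0093]
ee_rot: [-0.001, 0.959, -0.002, 0.284]
ft_force: [0.2, -0.4, -2.6]
grip_width: 0.437
grasp_force: 50.8
```

Request:
send_rows(plan=[[[0,0,0,0.0014,0,0.0021,0.2],[0,0,0,0.0014,0,0.0021,0.2],[0,0,0,0.0014,0,0.0021,0.2],[0,0,0,0.0014,0,0.0021,0.2],[0,0,0,0,0,0,0.2],[0,0,0,0,0,0,0.2]]])

```text
clock: 15.88
position: [0.4705, 0.3984, 0.0073]
ee_rot: [-0.001, 0.959, -0.002, 0.284]
ft_force: [-0.1, 0.6, -3.9]
grip_width: 0.441
grasp_force: 50.8
```

Request:
send_rows(plan=[[[0,0,0,0.0014,0,0.0021,0.2],[0,0,0,0.0014,0,0.0021,0.2],[0,0,0,0,0,0,0.2],[0,0,0,0,0,0,0.2]]])

```text
clock: 16.22
position: [0.4705, 0.3984, 0.0063]
ee_rot: [-0.001, 0.959, -0.002, 0.284]
ft_force: [0.2, 0.0, -3.5]
grip_width: 0.436
grasp_force: 50.8
```

Request:
send_rows(plan=[[[0,0,0,0.0014,0,0.0021,0.2],[0,0,0,0.0014,0,0.0021,0.2],[0,0,0,0,0,0,0.2],[0,0,0,0,0,0,0.2]]])

```text
clock: 16.55
position: [0.4707, 0.3986, 0.0058]
ee_rot: [-0.001, 0.959, -0.002, 0.284]
ft_force: [-2.0, -2.4, 4.0]
grip_width: 0.442
grasp_force: 51.4
```

Request:
send_rows(plan=[[[0,0,0,0.0014,0,0.0021,0.2],[0,0,0,0.0014,0,0.0021,0.2],[0,0,0,0,0,0,0.2],[0,0,0,0,0,0,0.2]]])

```text
clock: 16.88
position: [0.471, 0.3988, 0.0057]
ee_rot: [-0.001, 0.958, -0.002, 0.285]
ft_force: [-6.1, -5.9, 14.0]
grip_width: 0.44
grasp_force: 52.2
```

It touched down exactly at the expected height. I'll relieve the pressure and release slowly.

Request:
send_rows(plan=[[[0,0,0,-0.002,0,-0.003,0.2],[0,0,0,0,0,0,0.2],[0,0,0,0,0,0,0.48],[0,0,0,0,0,0,0.5],[0,0,0,0,0,0,0.55],[0,0,0,0,0,0,0.6],[0,0,0,0,0,0,0.7],[0,0,0,0,0,0,0.8],[0,0,0,0,0,0,0.8],[0,0,0,0,0,0,0.8]]])

```text
clock: 17.72
position: [0.4705, 0.3984, 0.005]
ee_rot: [-0.001, 0.959, -0.002, 0.284]
ft_force: [0.9, -0.0, 0.3]
grip_width: 0.803
grasp_force: 0.0
```

Request:
send_rows(plan=[[[0,0,0,0,0,-0.03,0.8],[0,0,0,0,0,-0.04,0.8],[0,0,0,0,0,-0.05,0.8],[0,0,0,0,0,-0.06,0.8],[0,0,0,0,0,-0.07,0.8],[0,0,0,0,0,-0.07,0.8],[0,0,0,0,0,-0.07,0.8],[0,0,0,0,0,-0.07,0.8],[0,0,0,0,0,-0.07,0.8],[0,0,0,0,0,-0.07,0.8],[0,0,0,0,0,0,0.8],[0,0,0,0,0,0,0.8]]])

```text
clock: 18.72
position: [0.4052, 0.3993, 0.1066]
ee_rot: [-0.001, 0.959, -0.002, 0.285]
ft_force: [-0.8, 0.6, -0.4]
grip_width: 0.801
grasp_force: 0.0
```

Run:
```python
from h import *
import cv2
s=get_obs();print(s["joint_pos"].round(2),s["position"],s["ft_force"])
T=wpose(s);a=optics.camera("wrist");np.save("T3.npy",T);cv2.imwrite("pics/p2.png",a[:,:,::-1])
# expected leak projection, and bright-grey blob inside tray
c=optics.get_calibration("wrist");K=c["intrinsics"];W=T@c["T_tool_cam"]
def wp(p):
    q=W[:3,:3].T@(np.array(p)-W[:3,3]);return np.round([K[0,0]*q[0]/-q[2]+K[0,2],K[1,1]*q[1]/q[2]+K[1,2]])
for n,p in dict(basefront=(.428,.3985,.007),capfront=(.436,.3985,.068),capback=(.46,.3985,.068),L=(.448,.3785,.03),Rr=(.448,.4185,.03)).items():print(n,wp(p))
u,v=wp((.428,.3985,.03)).astype(int)
print("row",v,a[v,u-50:u+50:4].mean(1).astype(int) if 0 else a[v,u-48:u+48,0][::3]);print("col",a[v-60:v+90:4,u,0])
h=.153 # lid: candidates handle proj
H=np.array([.6396-.176*np.cos(1.05),.1297,.066+.176*np.sin(1.05)]);print("handle",H)
```

```text
[-0.05  0.4  -1.27  2.04  1.1   1.11 -0.29] [0.40516115 0.39926512 0.10662406] [-0.79499279  0.64916223 -0.44936948]
basefront [319. 157.]
capfront [319. 217.]
capback [319. 233.]
L [297. 190.]
Rr [341. 191.]
row 176 [ 68  73  73  72  72  70  70  67  66  59 200 201 200 199 192 185 177 167
 158 148 143 136 131 123  50  53  52  54  52  52  52  53]
col [105 103 144  58  59  59  59  60  63  67  70 163 166 171 174 177 180 184
 186 203 205 208 209 200 152 224 220 215 210 212 162 132 159 157  89 162
 175 215]
handle [0.5520275  0.1297     0.21866649]
```

The leak's silhouette (columns 301–343, base at row 158) matches the predicted 297–341 and 157, so it stands free in the tray. 

For the lid, I'll shut the fingers, rise, and lay them over the back of the handle bar. With the tool tilted 33° they lie parallel to the open lid, so I can pull back and down.

Request:
send_rows(plan=[[[0,0,0,-0.048,0,-0.073,0.8],[0,0,0,-0.048,0,-0.073,0.8],[0,0,0,-0.048,0,-0.073,0.8],[0,0,0,-0.048,0,-0.073,0.5],[0,0,0,-0.048,0,-0.073,0],[0,0,0,-0.048,0,-0.073,0],[0,0,0,-0.048,0,-0.073,0],[0,0,0,-0.048,0,-0.073,0],[0,0,0,-0.048,0,-0.073,0],[0,0,0,-0.048,0,-0.073,0],[0,0,0,-0.048,0,-0.073,0],[0,0,0,-0.048,0,-0.073,0],[0,0,0,0,0,0,0],[0,0,0,0,0,0,0]]])

```text
clock: 19.93
position: [0.407, 0.3997, 0.3157]
ee_rot: [-0.0, 0.959, -0.003, 0.284]
ft_force: [-0.6, -0.4, -0.7]
grip_width: -0.002
grasp_force: 0.0
```

Run:
```python
from h import *
s=get_obs();print(s["joint_pos"].round(2),s["position"],s["ft_force"]);print(to(wpose(s),(.531,.13,.315),33))
```

```text
[ 0.3  -0.09 -1.38  1.77  0.46  1.15  0.34] [0.40700259 0.39966835 0.31571159] [-0.63784428 -0.422827   -0.7419255 ]
('turn', array([-0.0032,  0.0006,  0.0011]), 'shift', array([-0.515, -1.348,  0.348]))
```

Request:
send_rows(plan=[[[0,0,0,-0.029,-0.075,0.019,0],[0,0,0,-0.029,-0.075,0.019,0],[0,0,0,-0.029,-0.075,0.019,0],[0,0,0,-0.029,-0.075,0.019,0],[0,0,0,-0.029,-0.075,0.019,0],[0,0,0,-0.029,-0.075,0.019,0],[0,0,0,-0.029,-0.075,0.019,0],[0,0,0,-0.029,-0.075,0.019,0],[0,0,0,-0.029,-0.075,0.019,0],[0,0,0,-0.029,-0.075,0.019,0],[0,0,0,-0.029,-0.075,0.019,0],[0,0,0,-0.029,-0.075,0.019,0],[0,0,0,-0.029,-0.075,0.019,0],[0,0,0,-0.029,-0.075,0.019,0],[0,0,0,-0.029,-0.075,0.019,0],[0,0,0,-0.029,-0.075,0.019,0],[0,0,0,-0.029,-0.075,0.019,0],[0,0,0,-0.029,-0.075,0.019,0],[0,0,0,0,0,0,0],[0,0,0,0,0,0,0]]])

```text
clock: 21.6
position: [0.5309, 0.1292, 0.314]
ee_rot: [-0.0, 0.959, -0.003, 0.282]
ft_force: [-0.5, 1.0, 0.1]
grip_width: -0.0
grasp_force: 0.0
```

Run:
```python
from h import *
s=get_obs();print(s["joint_pos"].round(2),s["position"],s["ft_force"]);print(to(wpose(s),(.602,.13,.206),33))
```

```text
[ 0.19 -0.3  -0.55  1.98  0.07  0.89  1.16] [0.5309236  0.12916595 0.31400655] [-0.52729499  1.00468245  0.07893143]
('turn', array([-0.0035, -0.0025,  0.0011]), 'shift', array([-0.006,  0.008,  0.646]))
```

Request:
send_rows(plan=[[[0,0,0,0,0,0.04,0],[0,0,0,0,0,0.04,0],[0,0,0,0,0,0.04,0],[0,0,0,0,0,0.04,0],[0,0,0,0,0,0.04,0],[0,0,0,0,0,0.04,0],[0,0,0,0,0,0.04,0],[0,0,0,0,0,0.04,0],[0,0,0,0,0,0.04,0],[0,0,0,0,0,0.04,0],[0,0,0,0,0,0.04,0],[0,0,0,0,0,0.04,0],[0,0,0,0,0,0.04,0],[0,0,0,0,0,0.04,0],[0,0,0,0,0,0.04,0],[0,0,0,0,0,0.04,0],[0,0,0,0,0,0,0]]])

```text
clock: 23.02
position: [0.601, 0.1291, 0.207]
ee_rot: [-0.001, 0.959, -0.003, 0.283]
ft_force: [-0.4, -0.8, 0.0]
grip_width: 0.003
grasp_force: 0.0
```

Request:
send_rows(plan=[[[0,0,0,0.02,0,0,0],[0,0,0,0.02,0,0,0],[0,0,0,0.02,0,0,0],[0,0,0,0.02,0,0,0],[0,0,0,0.02,0,0,0],[0,0,0,0,0,0,0]]])

```text
clock: 23.52
position: [0.5833, 0.1294, 0.1976]
ee_rot: [-0.001, 0.959, -0.003, 0.284]
ft_force: [-0.4, -0.2, -0.2]
grip_width: 0.003
grasp_force: 0.0
```

Request:
send_rows(plan=[[[0,0,0,0.015,0,0,0],[0,0,0,0.015,0,0,0],[0,0,0,0.015,0,0,0],[0,0,0,0.015,0,0,0],[0,0,0,0,0,0,0]]])

```text
clock: 23.93
position: [0.5737, 0.1295, 0.1912]
ee_rot: [-0.001, 0.959, -0.003, 0.284]
ft_force: [-0.7, -0.2, 0.3]
grip_width: -0.004
grasp_force: 0.1
```

Request:
send_rows(plan=[[[0,0,0,0.015,0,0,0],[0,0,0,0.015,0,0,0],[0,0,0,0.015,0,0,0],[0,0,0,0.015,0,0,0],[0,0,0,0,0,0,0]]])

```text
clock: 24.35
position: [0.5633, 0.1293, 0.1843]
ee_rot: [-0.001, 0.959, -0.003, 0.284]
ft_force: [0.9, 0.2, -0.6]
grip_width: -0.002
grasp_force: 0.0
```

No contact yet. I'll check the lid angle against the earlier wrist picture, where the handle bar ran along row ≈268 from column 240 to 300 and the lid front edge was at row ≈254.

Run:
```python
from h import *
c=optics.get_calibration("wrist");K=c["intrinsics"]
def wp(T,p):
    W=T@c["T_tool_cam"];q=W[:3,:3].T@(np.array(p)-W[:3,3]);return np.round([K[0,0]*q[0]/-q[2]+K[0,2],K[1,1]*q[1]/q[2]+K[1,2]])
T=np.load("T1.npy")
for th in(.95,1.0,1.05,1.11):
    f=lambda r,y,n=0:(.6396-r*np.cos(th)+n*np.sin(th),.1297+y,.066+r*np.sin(th)+n*np.cos(th))
    print(th,"front edge",wp(T,f(.15,-.095)),wp(T,f(.15,.095)),"handle",wp(T,f(.176,-.04)),wp(T,f(.176,.04)))
import cv2
g=cv2.imread("pics/w1.png")[:,:,1]
print(g[235:285:1,275]);print(g[235:285,320])
# now
T=wpose();a=optics.camera("wrist");np.save("now.npy",a);th=1.05
print("now",wp(T,f(.176,-.04)),wp(T,f(.176,.04)),wp(T,f(.15,-.095)),wp(T,f(.15,.095)))
print("tip z-.025",wp(T,(T@[.011,0,-.025,1])[:3]))
G=cv2.cvtColor(a,cv2.COLOR_RGB2GRAY)
cv2.imwrite("pics/n.png",G)
print(G[100:340:8,200:440:8])
```

```text
0.95 front edge [191. 247.] [342. 249.] handle [228. 260.] [296. 261.]
1.0 front edge [192. 252.] [342. 254.] handle [229. 266.] [296. 267.]
1.05 front edge [193. 256.] [342. 259.] handle [230. 272.] [296. 273.]
1.11 front edge [195. 262.] [341. 264.] handle [231. 278.] [297. 279.]
[171 171 172 172 171 170 169 139 113 144 142 140 139 139 137 139 143 156
 178 168 206 246 226 133 175 173 175 176 179 157  42  53  55  56  58  61
  64  62  62  55 111 182 177 177 177 178 178 178 177 178]
[173 172 172 173 173 172 173 164 130 124 143 140 139 138 138 137 140 142
 157 186 192 224 252 244 172 177 176 177 177 177 177 177 177 178 179 182
 182 171 126 113 131 132 130 133 156 180 178 177 175 176]
now [244. 284.] [395. 285.] [165. 256.] [475. 258.]
tip z-.025 [319. 241.]
[[227 208 224 223 116 101 223 220 223 219 140 115 159 225 224 223 225 225
  225 225 224 225 224 223 223 223 242 241 242 176]
 [226 226 225 225 229 113 234 150 195 149 154 116 158 224 222 222 223 224
  223 226 225 226 226 225 226 225 242 240 178 174]
 [224 154 184 224 223 113  88 221 147 213  95  99 160 155 224 224 224 225
  225 225 
[... 2716 characters left out ...]
 41  38  40  46  38  40
   40  42  41  33  45  47  45  48 168 165 163 165]
 [165 160 135  44  50  46  46  45  46  42  40  40  40  39  38  45  36  39
   39  38  39  41  44  43  44  44  45  46 165 165]
 [161  51  45  46  44  44  42  44  42  39  39  38  38  37  35  42  35  36
   36  36  37  38  42  44  41  42  42  45  44  38]
 [ 46  46  44  44  44  46  45  46  45  37  37  37  35  34  40  37  37  33
   36  37  36  36  43  45  42  46  41  40  43  43]
 [ 45  43  42  42  44  43  46  45  43  37  34  34  37  34  37 158  37  34
   34  33  33  35  42  42  42  42  43  41  40  41]
 [ 42  42  44  42 166 149  39  44  36  34  34  33  34  32  32 159  31  30
   33  32  34  34  32  40  39  27  87  42  41  39]]
```

The bar now lies at row ≈238, columns 234–410, above the predicted 284. So the fingers are behind it and already moving the lid with a force lost in the noise. I'll fit the current angle.

```bash
cat >> h.py <<'E'
def wp(T,p):
    c=optics.get_calibration("wrist");K=c["intrinsics"];W=T@c["T_tool_cam"];q=W[:3,:3].T@(np.array(p)-W[:3,3]);return np.round([K[0,0]*q[0]/-q[2]+K[0,2],K[1,1]*q[1]/q[2]+K[1,2]])
def lid(th,r,y=0,n=0):return np.array([.6396-r*np.cos(th)+n*np.sin(th),.1297+y,.066+r*np.sin(th)+n*np.cos(th)])
E
python3 - <<'E'
from h import *
T=wpose()
for th in(.6,.7,.8,.9,1.0):print(th,wp(T,lid(th,.176,-.04)),wp(T,lid(th,.176,.04)),lid(th,.176).round(3))
G=np.load("now.npy")[:,:,1];print(G[205:275:2,260]);print(G[205:275:2,380])
E
```

```text
0.6 [238. 131.] [403. 132.] [0.494 0.13  0.165]
0.7 [238. 167.] [403. 168.] [0.505 0.13  0.179]
0.8 [238. 203.] [402. 204.] [0.517 0.13  0.192]
0.9 [240. 237.] [400. 238.] [0.53  0.13  0.204]
1.0 [242. 269.] [397. 270.] [0.545 0.13  0.214]
[120 121 121 120 119 126 152 162 163 164 163  81  49  52  53  53  55  56
  57  57  55  54  54 140 223 223 222 220 222 220 223 210 159 159 159]
[154 156 119 118 117 123 143 149  97  96  95  91  45  49  48  51  51  52
  56  54  51  51  54  40 230 222 223 222 222 222 223 222 157 162 160]
```

θ≈0.9, and the contact geometry agrees: the bar is 17 mm off the tool axis and the tip is 10 mm past it. I'll follow the arc.

Request:
send_rows(plan=[[[0,0,0,0.029,0,0.006,0],[0,0,0,0.029,0,0.006,0],[0,0,0,0.029,0,0.006,0],[0,0,0,0.029,0,0.006,0],[0,0,0,0.029,0,0.006,0],[0,0,0,0.029,0,0.006,0],[0,0,0,0.027,0,0.011,0],[0,0,0,0.027,0,0.011,0],[0,0,0,0.027,0,0.011,0],[0,0,0,0.027,0,0.011,0],[0,0,0,0.027,0,0.011,0],[0,0,0,0.027,0,0.011,0],[0,0,0,0,0,0,0]]])

```text
clock: 25.48
position: [0.5177, 0.1288, 0.1298]
ee_rot: [-0.001, 0.959, -0.003, 0.283]
ft_force: [-0.3, 0.0, -0.5]
grip_width: -0.001
grasp_force: 0.0
```

Run:
```python
from h import *
s=get_obs();T=wpose(s);print(s["joint_pos"].round(2),s["position"],s["ft_force"])
for th in(.4,.5,.6,.7):print(th,wp(T,lid(th,.176,-.04)),wp(T,lid(th,.176,.04)),to(T,lid(th,.176)+[.0333,0,-.0197],33)[3])
G=optics.camera("wrist")[:,:,1];np.save("now.npy",G);print(G[150:330:4,260]);print(G[150:330:4,380])
```

```text
[ 0.24 -0.14 -0.7   2.27  0.36  0.5   0.82] [0.51770799 0.12878984 0.12982668] [-0.2672012   0.01336734 -0.54185029]
0.4 [243. 206.] [399. 206.] [0.07  0.005 0.044]
0.5 [241. 240.] [401. 241.] [-0.005  0.005 -0.002]
0.6 [239. 276.] [402. 277.] [-0.085  0.004 -0.04 ]
0.7 [239. 312.] [402. 313.] [-0.167  0.004 -0.069]
[219 198  94 106 103 161 187 146 128 125 103  98 199 201 201 153  49 132
 168 154  54  55  57  58  56  56  65  64  60 170 190 177 227 152  44  47
  47  43  46  47  44  42  47  44  44]
[221 225 154 155 155 154 149 151 150 151 152 144 144 132 147 167 168 168
 168 170  48  49  52  54  50  47 194 172 170 171 171 154 130 228  35  44
  43  42  46  45  44  44  44  43  42]
```

θ is now about 0.5, as planned. Continuing to about 0.08.

Request:
send_rows(plan=[[[0,0,0,0.022,0,0.013,0],[0,0,0,0.022,0,0.013,0],[0,0,0,0.022,0,0.013,0],[0,0,0,0.022,0,0.013,0],[0,0,0,0.023,0,0.014,0],[0,0,0,0.02,0,0.017,0],[0,0,0,0.02,0,0.017,0],[0,0,0,0.02,0,0.017,0],[0,0,0,0.02,0,0.017,0],[0,0,0,0.02,0,0.017,0],[0,0,0,0,0,0,0]]])

```text
clock: 26.45
position: [0.4992, 0.1287, 0.0818]
ee_rot: [-0.001, 0.959, -0.003, 0.283]
ft_force: [0.5, -0.2, 0.3]
grip_width: 0.001
grasp_force: 0.1
```

Request:
send_rows(plan=[[[0,0,0,0.017,0,0.02,0],[0,0,0,0.017,0,0.02,0],[0,0,0,0.017,0,0.02,0],[0,0,0,0.017,0,0.02,0],[0,0,0,0,0,0,0],[0,0,0,0,0,0,0]]])

```text
clock: 26.95
position: [0.4967, 0.1285, 0.0616]
ee_rot: [-0.001, 0.959, -0.003, 0.283]
ft_force: [0.3, 0.0, 1.0]
grip_width: 0.003
grasp_force: 0.0
```

Run:
```python
from h import *
s=get_obs();T=wpose(s);print(s["joint_pos"].round(2),s["position"],s["ft_force"])
for th in(0,.05,.1,.15,.2):print(th,wp(T,lid(th,.176,-.04)),wp(T,lid(th,.176,.04)),to(T,lid(th,.176)+[.0333,0,-.0197],33)[3])
G=optics.camera("wrist")[:,:,1];np.save("now.npy",G);print(G[150:330:4,260]);print(G[150:330:4,380])
```

```text
[ 0.3  -0.03 -0.82  2.37  0.73  0.39  0.42] [0.49665895 0.12849491 0.0616185 ] [0.34139904 0.03684672 1.03194736]
0 [246. 213.] [396. 214.] [0.041 0.006 0.065]
0.05 [244. 227.] [399. 228.] [0.016 0.006 0.029]
0.1 [241. 243.] [402. 244.] [-0.011  0.006 -0.006]
0.15 [238. 260.] [404. 261.] [-0.039  0.006 -0.04 ]
0.2 [235. 278.] [407. 279.] [-0.069  0.005 -0.072]
[192 188 129 116 167 172 172 209 221 213 219 216 197 129 129 156 195 192
  45  53  55  58  57  56 143 130 147 166 221 222 220 221 225 202  46  49
  48  46  48  47  47  44  47  45  45]
[185 190 177 125 148 153 152 160 164 142 218 218 218 217 145 150 146 145
  70  45  48  53  49  52 115 122 144 138 176 220 227 221 219 224  40  46
  46  44  47  45  45  43  44  42  42]
```

Request:
send_rows(plan=[[[0,0,0,0.01,0,0.012,0],[0,0,0,0.01,0,0.012,0],[0,0,0,0.01,0,0.012,0],[0,0,0,0,0,0,0],[0,0,0,0,0,0,0]]])

```text
clock: 27.42
position: [0.496, 0.1286, 0.0529]
ee_rot: [-0.001, 0.959, -0.003, 0.284]
ft_force: [0.8, -0.2, -0.1]
grip_width: -0.004
grasp_force: 0.0
```

Request:
send_rows(plan=[[[0,0,0,0.006,0,0.006,0],[0,0,0,0.006,0,0.006,0],[0,0,0,0,0,0,0],[0,0,0,0,0,0,0]]])

```text
clock: 27.75
position: [0.4964, 0.1288, 0.0507]
ee_rot: [-0.001, 0.958, -0.003, 0.285]
ft_force: [-8.0, -2.5, 15.0]
grip_width: -0.001
grasp_force: 8.7
```

```bash
cat > l.py <<'E'
from h import *
s=get_obs();T=wpose(s);print(s["joint_pos"].round(2),s["position"],s["ft_force"].round(1))
for th in(0,.03,.06):print(th,wp(T,lid(th,.176,-.04)),wp(T,lid(th,.176,.04)),to(T,lid(th,.176)+[.0333,0,-.0197],33)[3])
G=optics.camera("wrist")[:,:,1];np.save("now.npy",G);print(G[180:280:2,260]);print(G[180:280:2,380])
E
python3 l.py
```

```text
[ 0.3  -0.   -0.83  2.38  0.85  0.38  0.3 ] [0.49638201 0.12877841 0.0507365 ] [-8.  -2.5 15. ]
0 [242. 231.] [399. 232.] [0.01  0.005 0.02 ]
0.03 [240. 240.] [401. 241.] [-0.005  0.005 -0.002]
0.06 [239. 250.] [402. 251.] [-0.02   0.004 -0.023]
[171 173 175 173 173 196 228 224 214 211 212 199 201 199 197 197 197 125
 127 129 122  48  53  56  54  56  58  58  56  56  57  57  59  72  73  76
 127 135 157 159 159 191 221 221 224 224 222 219 225 215]
[152 153 153 151 150 156 169 166 222 212 219 200 150 219 217 220 200 145
 147 145 151  53  46  46  47  47  49  51  51  49  48  52  45 115 129 129
 119 139 128 141 137 135 216 221 224 222 223 227 224 224]
```

The bar centre is at row ≈234, so θ≈0.01, and the reaction is now 15 N: the lid is on its stops. I'll give one more small press, then lift off.

Request:
send_rows(plan=[[[0,0,0,0.003,0,0.003,0],[0,0,0,0,0,0,0],[0,0,0,0,0,0,0],[0,0,0,0,0,0,0]]])

```text
clock: 28.13
position: [0.4966, 0.1288, 0.0505]
ee_rot: [-0.001, 0.958, -0.003, 0.286]
ft_force: [-12.5, -3.2, 23.9]
grip_width: 0.003
grasp_force: 13.7
```

Request:
send_rows(plan=[[[0,0,0,-0.01,0,-0.015,0],[0,0,0,-0.01,0,-0.015,0],[0,0,0,0,0,-0.04,0],[0,0,0,0,0,-0.04,0],[0,0,0,0,0,-0.04,0],[0,0,0,0,0,-0.04,0],[0,0,0,-0.01,0,-0.04,0],[0,0,0,-0.01,0,-0.04,0],[0,0,0,-0.01,0,-0.04,0],[0,0,0,-0.01,0,-0.04,0],[0,0,0,0,0,0,0],[0,0,0,0,0,0,0]]])

```text
clock: 29.13
position: [0.4673, 0.1291, 0.1141]
ee_rot: [-0.001, 0.959, -0.002, 0.284]
ft_force: [0.3, 0.4, 0.2]
grip_width: 0.001
grasp_force: 0.0
```

```bash
sed -i 's/180:280:2/80:300:3/g' l.py; python3 l.py
python3 - <<'E'
from h import *
import cv2
for n in("scene","side"):
    cv2.imwrite(f"pics/{n}9.png",optics.camera(n)[:,:,::-1])
a=cv2.imread("pics/side9.png",0)
# leak in tray, side view: expected axis vs bright blob
print([np.round(proj("side",(.448,.3985,z))) for z in(.007,.054,.068)])
u,v=np.round(proj("side",(.448,.3985,.04))).astype(int);print(v,u,a[v-16:v+18:2,u-14:u+15:2])
E
```

```text
[ 0.17 -0.25 -0.69  2.38  0.29  0.47  0.81] [0.4672714  0.12906278 0.11412026] [0.3 0.4 0.2]
0 [266. 179.] [375. 179.] [0.061 0.005 0.365]
0.03 [265. 184.] [376. 185.] [0.046 0.005 0.343]
0.06 [264. 190.] [377. 191.] [0.031 0.005 0.322]
[183 182 183 184 184 182 184 180 184 185 185 185 178 180 182 182 183 181
 185 185 181 125 130 165 168 169 225 207 206 196 193  62  65  70  79  67
 194 186 193 191 147 154 210 219 221 219 220 199 222 221 220 220 221 221
 218 187 192  81  83  80  98  93 237 231 229 227 227 226 213  51  53  49
  48  46]
[205 209 208 208 206 204 210 179 183 183 179 180 178 180 181 181 180 182
 182 168 129 126 126 144 149 146 166 216 207 212 210 205  51  55  57  52
 148 126 129 130 137 172 211 230 228 236 231 221 207 208 208 207 208 217
 219 217 218 217 228 227 227 227 208 205 228 228 227 225 226  50  49  48
  49  47]
[array([331., 320.]), array([331., 308.]), array([331., 304.])]
311 331 [[139 144 147 149 151 152 180 213 212 214 211 213 216 216 212]
 [ 97 100 100 109 110 119 142 176 184 194 200 205 212 213 215]
 [ 50  53  61  65  66  78  81 108 119 123 128 133 156 160 165
[... 184 characters left out ...]
9  50]
 [ 34  37  30  67 141 146 158 160 163 165 153 134 109  49  49]
 [ 35  35  42  85 150 136 140 159 156 154 132 133 126  70  55]
 [ 41  35  45  86 152 146 137 144 136 134 127 138 130  65  53]
 [ 32  41  27  88 151 158 155 154 148 141 137 138 128  66  43]
 [ 39  42  32  85 137 153 163 164 164 160 156 144 119  55  41]
 [ 42  37  38  81 136 144 149 154 160 154 149 139 116  45  44]
 [ 39  41  37  82 137 140 143 147 142 144 136 137 117  50  46]
 [ 37  34  40  69 129 135 136 137 141 138 133 128 115  38  50]
 [ 38  47  36  53 116 136 134 135 137 135 132 130  92  39  38]
 [ 31  42  41  40  78 122 134 134 133 133 128 106  55  25  38]
 [ 38  43  38  47  37  73 105 123 126 118 106  56  32  34  37]]
```

The bar stays at row ≈180–182 (θ≈0.01) after release. The leak stands upright in the middle of the tray, and the arm touches nothing.

```bash
python3 -c "
from workcell import job
print(job.hand_in())"
```

```text
the job is handed in; nothing more can be done
None
```

I stood the master leak upright in the gauge tray, closed the lid onto its stops (about 0.01 rad by the wrist camera) and handed the job in at about 29 s of the 61 s allowed; hand-in returned no verdict, and I did not measure the foot's clamping force or re-check the block and bystanders.

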